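Unpin and raise the hold-down of a sloped sanding jig

ROBOT

A 6-joint arm with a two-finger parallel gripper is mounted at the origin on the work surface. World frame = base frame: x ahead of the robot, y to its left, z up, the work surface at z = 0. Lengths are in mm, angles in rad, forces in N, time in s.
With the tool pointing down it reaches from about 300 to 775 mm from the base axis. Payload 14.6 kg.
Tool frame: the origin (TCP) lies midway between the tips of the shut fingers; the grasp point (between the pads) lies 19 mm behind it (grip_depth is the distance from the TCP to the grasp point, in mm); z points along the fingers, y is the direction in which the jaws open and shut (so a half turn about z gives the same grasp; the last joint's range is limited). The gripper opens to 94 mm and grips with 3 to 60 N. Pads are 16 mm wide; open, the fingers measure 119 mm over their backs; the gripper's body (75 mm by 177 mm) begins 78 mm behind the grasp point.
Start: joints at [-1.249, 0.3, 1.521, -0, 1.321, -0.067], TCP at [208.485, -508.943, 205.446] pointing down, gripper open.
Joint ranges: [-3.03, 3.03], [-0.79, 2.21], [0.23, 2.52], [-1.04, 4.18], [0, 3.07], [-2.55, 2.55]. Speed limits (rad/s): [2.22, 2.22, 2.57, 3.14, 3.14, 3.14].

INTERFACE

Orientations are given as [roll, pitch, yaw] about the fixed x, y, z axes, in that order (R = Rz(yaw) Ry(pitch) Rx(roll)).
In Python, from cell import read_state, camera, camera_info, sign_off, grip_depth gives the robot as it stands.
- The arm moves only by the tool drive_tool, never from a script. Its argument "motion" is one flat list of numbers, 4 for each row, row after row: the shift along the tool's x, y, z in mm, then the turn about the tool's z in rad. A call has 1 to 8 rows; each row shifts and turns the pose as measured when the row begins, along the tool's axes as they then stand; what a row does not reach is not made up. A row lasts 1/12 s, in which the tool goes at most 41.7 mm and 7.16 degrees, less where a joint would pass 70% of its speed; a pose out of reach is approached as far as the arm can. A call is refused whole if a number of a shift passes 41.7 or a number of a turn 0.125, either way. A call with a gripper value outside its range is refused whole. "jaw" is the closure, from 0 (fully open) to 1 (shut), set as the call begins (left out, the last holds). The fingers move at their own pace and stop on an object; "grip_force" is the grip in N (left out, the last holds). Time passes only in rows, so rows that do not move let the fingers close. It gives the time, the measured TCP pose, the force and the opening at its end, in the units of the state.
- read_state(): the state, without advancing time (a new reading comes with each control period).
- camera(name): name is "scene" or "top" or "wrist"; returns the picture (400x640x3 uint8, red, green, blue); there is no depth.
- camera_info(name): a dict with "fovy" (degrees; the focal length in pixels is half the picture's height over the tangent of half this angle, whatever the lens; pixels are square), "cx", "cy" (the principal point, pixels), "camera_from_world" (4x4, takes a point from world to camera coordinates). Camera axes: x right, y up, looking along -z (the intrinsics and any distortion apply to the point x, -y, -z); pixel columns grow to the right and rows downward; lengths in mm; the calibration is good to about 2 mm. The wrist camera is an equidistant fisheye: a pixel r from the principal point sees the ray r / f radians off the axis. A picture is of the moment at which its call begins: read the wrist's pose just before it. camera_info takes no time and is no camera call; for the wrist camera it gives the pose at the moment of the call.
- sign_off(): hands the job in, once; it reports no verdict.
The state is a dict: "clock": time; "joints": joint angles; "qd": joint speeds; "effort": joint torques, N m; "eef_pos": TCP position; "eef_rot": TCP orientation; "wrist_force": force on the tool from outside, world axes, zero at the start; "moment": the same for the moment, N m; "finger_gap": finger opening in mm.
Only numpy, scipy, OpenCV 4.12 (cv2) and the standard library are available. Lean on these libraries where they do the work, as an engineer would, in place of code of your own. Each camera call takes 0.05 s, during which the arm holds its last target. There are 200 camera calls.

TASK

Free the oak rail for the next job: pull the spring clip sideways out of the cross-drilled stud on the sloped sanding jig, lay it flat in the empty steel tray and let go of it, then raise the hold-down lever to its upper stop and leave it there. Leave the rail where it lies in the jig and do not push the other things on the bench around.

Things in the scene. Friction and masses are not known exactly. Their poses are not given: they have to be found in the camera images.
- jig: Plywood sanding jig, 300 mm wide, fixed. Origin on the bench straight under the stud's foot; z up, y to its left, x to its back. The bed slopes up towards +x at 30 degrees: up-slope u = (0.866, 0, 0.5), normal n = (-0.5, 0, 0.866) in this frame; its surface passes 100 mm above the origin and runs from u = -130 to +120 mm.
- fence_top (a point): Middle of the top front edge of the jig's plywood back fence, axes of the jig. The fence stands square to the bed, 83 mm up-slope of the stud, full width, 190 mm high along n, so it leans over the bed and a gripper pointing straight down at the clip strikes it: come in along -n or within some 10 degrees of it. Its top is 306 mm above the bench; a suction duct is on its back.
- stud_hole (a point): Centre of the 6.5 mm cross hole in the steel stud (16 mm diameter, 64.5 mm tall, square to the bed, between the two bars of the lever). The hole runs along the jig's y, 51 mm above the bed. Axes of the jig.
- clip_loop (a point): Centre of the loop of the steel R-clip: 5 mm wire, loop 30 mm outside diameter, 60 g, parallel to the bed within 5 degrees. y along the straight leg to the loop = pull-out direction = jig's +y; x up-slope; z along n. 60 mm along y from the stud. Clear after 40 mm of pull; a sprung leg hugging the stud resists with some 3 to 8 N. Grip the loop across x.
- clip_mid (a point): Middle of the same clip (100 mm long along its y, 30 mm across x, 5 mm thick), 38 mm along clip -y and 4.5 mm along clip +x of clip_loop; same axes.
- lever (a joint): Angle of the hold-down lever: 0 = down on the rail (as at the start), growing as it is raised, 1.0 rad = upper stop. It turns about the jig's y through lever_pivot, stays where it is left (stiff hinge, about 5 N at the knob), and cannot rise while the clip is in the stud.
- lever_pivot (a point): Hinge axis of the lever, in a steel head 54 mm wide at the upper end of the bed, 50 mm up-slope of the stud, 42 mm above the bed. Axes of the jig.
- lever_knob (a point): Centre of the black ball knob, 28 mm in diameter, at the lower free end of the lever (towards the robot), 165 mm from the pivot; at 0 it is 42 mm above the bed. Lever axes: x from knob to pivot, y the hinge axis (pinch the ball across it), z square to the lever's top.
- tray: Empty undivided steel tray, open on top, outside 165 x 125 x 28 mm (x, y, z), wall and floor 4 to 5 mm, fixed. Origin at the centre of its underside. A wooden screw box of the same footprint, 40 mm tall, divided in six and full, stands on the other side of the jig.
- rail_mid (a point): Centre of the oak rail, 40 x 270 x 20 mm, lying across the bed under the lever's foot against a lip.
- sanding_block: Cork sanding block, 100 x 60 x 38 mm; origin at the centre of its underside.
- tape_roll: Roll of paper tape lying flat, 90 mm across, 25 mm tall; origin at the centre of its underside.
- glue_bottle: White bottle, 60 mm across, 170 mm tall; origin at the centre of its underside.
- mallet: Hammer lying on the bench.
- offcut: Wood offcut 130 x 45 x 22 mm; origin at the centre of its underside.
- screwdriver: Screwdriver lying on the bench.
Things that resemble listed ones, but are neither listed nor needed, are in the scene too. What is meant by the part that bears clip_loop is not purple, and is the smaller of those in its own colour.

How it is judged:
By the outcome, as a careful person would: the job done as asked, in the order asked, and still so for the second after the job is handed in, with the robot touching nothing.
It also fails if it takes over 70 s, if anything falls off the work surface, if the arm or the gripper's body presses on something with over 40 N, if the wrist force passes 120 N, or if a joint passes its speed limit or range.

## Working session

There is one attempt and no reset: what is moved stays moved. The work goes in short steps, Python scripts to look and compute and a tool call to move; the robot and the scene stay as the last step left them, time stands still between calls to the robot, and variables do not carry over. Pictures are saved under pics/ and viewed, on a budget of 10 in all, crops included, one or two more only if the job needs it, and the job is handed in when it is done.

Besides the shell and the picture viewer there is one more tool, called after ">>>" as name(argument=value, ...), one argument or row to a line, values as JSON. drive_tool: Moves the arm, as the interface text tells. Its arguments: {"type":"object","properties":{"motion":{"type":"array","items":{"type":"number"}},"jaw":{"type":"number"},"grip_force":{"type":"number"}},"required":["motion"]}

```bash
mkdir -p pics; ls; python3 - <<'E'
from cell import *
import cv2,numpy as np,json
for n in("scene","top"):
    im=camera(n); cv2.imwrite(f"pics/{n}0.png",cv2.cvtColor(im,cv2.COLOR_RGB2BGR))
a=cv2.imread("pics/scene0.png");b=cv2.imread("pics/top0.png")
for n in("scene","top","wrist"):
    i=camera_info(n);print(n,i["fovy"],i["cx"],i["cy"],np.round(i["camera_from_world"],4).tolist(),[k for k in i])
print(read_state(),grip_depth)
E
```

```text
pics
scene 43.19678718233755 312.2315290520408 197.58831464135906 [[-0.5325, -0.8464, -0.0102, 296.075], [0.7927, -0.5029, 0.3446, -501.133], [-0.2968, 0.1754, 0.9387, -1273.7929], [0.0, 0.0, 0.0, 1.0]] ['fovy', 'cx', 'cy', 'camera_from_world']
top 47.393779078470594 318.09575110742117 194.09224378392602 [[-0.0182, -0.9998, -0.0074, 10.4469], [0.9873, -0.0191, 0.1577, -543.7168], [-0.1578, -0.0045, 0.9875, -1310.1822], [0.0, 0.0, 0.0, 1.0]] ['fovy', 'cx', 'cy', 'camera_from_world']
wrist 65.70646984690485 316.424822897969 208.82306250330623 [[0.3793, -0.9253, -0.0005, -550.0954], [0.8917, 0.3657, -0.2667, 27.8294], [0.2469, 0.1007, 0.9638, -390.9637], [0.0, 0.0, 0.0, 1.0]] ['fovy', 'cx', 'cy', 'camera_from_world']
{'clock': 0.1, 'joints': array([-1.24859792e+00,  3.00428590e-01,  1.52152323e+00,  9.19979359e-06,
        1.32067659e+00, -6.65625601e-02]), 'qd': array([-1.27083989e-04, -1.24867354e-03, -1.91920325e-03, -3.25277840e-04,
       -1.66765637e-05, -3.69258037e-05]), 'effort': array([ 1.65874961e-03, -5.32638216e+01, -3.53283799e+01,  7.09431642e-02,
        2.33953045e-02, -3.91968604e-05]), 'eef_pos': array([ 208.41822728, -508.73083283,  204.9341136 ]), 'eef_rot': array([-3.14055979e+00, -7.77828482e-05,  3.88758643e-01]), 'wrist_force': array([0.00611228, 0.15049915, 0.40328009]), 'moment': array([-0.01256939,  0.01434121,  0.01172658]), 'finger_gap': 94.52371365598792} 18.8
```

View pics/top0.png

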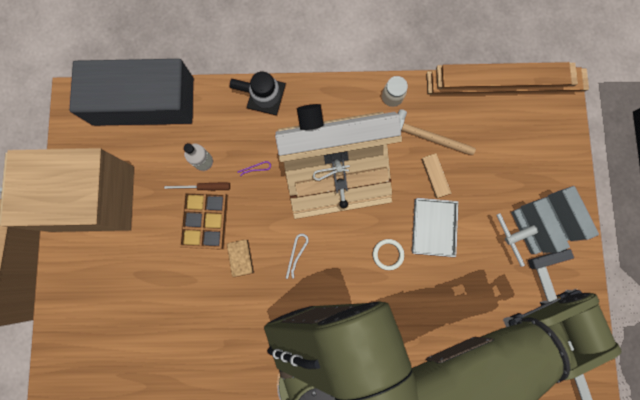

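View pics/scene0.png

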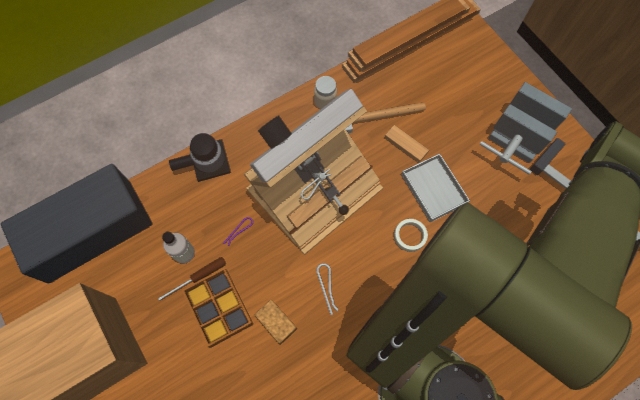

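```bash
python3 - <<'E'
import cv2,numpy as np
b=cv2.imread("pics/top0.png")
o=np.zeros((600,800,3),np.uint8)
R=lambda c,s:cv2.resize(c,None,fx=s,fy=s,interpolation=cv2.INTER_CUBIC)
o[:540,:540]=R(b[100:220,270:405],4)[:540,:540] if 0 else np.pad(R(b[100:220,270:405],4),((0,60),(0,0),(0,0)))
o[:320,560:800]=R(b[190:270,408:468],4)
cv2.imwrite("pics/z.png",o)
E
```

```text
(no output)
```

View pics/z.png

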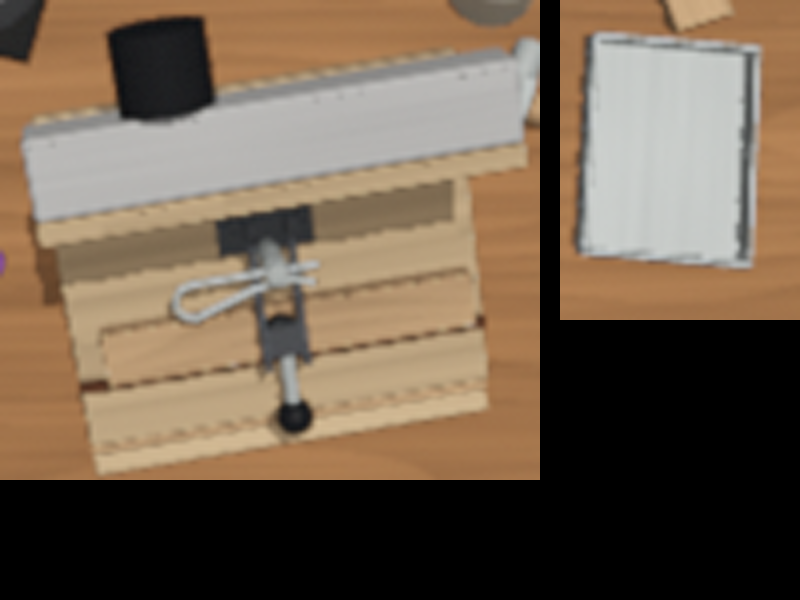

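```bash
cat > h.py <<'E'
import numpy as np,cv2
from cell import *
from scipy.optimize import least_squares
from scipy.spatial.transform import Rotation as Ro
def f_(i): return 200/np.tan(np.radians(i["fovy"])/2)
def proj(i,P):
    P=np.atleast_2d(P); c=P@i["camera_from_world"][:3,:3].T+i["camera_from_world"][:3,3]
    v=np.c_[c[:,0],-c[:,1],-c[:,2]]
    if i.get("fish"):
        r=np.linalg.norm(v[:,:2],axis=1);k=np.arctan2(r,v[:,2])/np.maximum(r,1e-9)
        q=v[:,:2]*k[:,None]
    else: q=v[:,:2]/v[:,2:]
    return q*f_(i)+[i["cx"],i["cy"]]
def onz(i,p,z):
    return least_squares(lambda a:proj(i,[a[0],a[1],z])[0]-p,[500,0]).x
def info(n):
    i=dict(camera_info(n)); i["camera_from_world"]=np.array(i["camera_from_world"]); i["fish"]=n=="wrist"; return i
def bed(u,y,n): return np.array([.866*u-.5*n,y,100+.5*u+.866*n])
def jw(p,J):
    c,s=np.cos(J[2]),np.sin(J[2]); p=np.atleast_2d(p)
    return np.c_[J[0]+c*p[:,0]-s*p[:,1],J[1]+s*p[:,0]+c*p[:,1],p[:,2]]
E
python3 - <<'E'
from h import *
t=info("top")
px=lambda x,y:(270+x/4-.375,100+y/4-.375)
M=np.array([bed(-115,0,42),bed(83,150,190),bed(83,-150,190),bed(0,0,64.5),bed(0,60,51)])
obs=np.array([px(294,416),px(45,247),px(527,165),px(275,262),px(193,302)])
r=least_squares(lambda J:(proj(t,jw(M,J))-obs).ravel(),[500,0,0])
print(r.x,r.fun.reshape(-1,2).round(1).tolist())
J=r.x
print("world knob,fence,loop",jw([bed(-115,0,42),bed(83,0,190),bed(0,60,51)],J).round(1).tolist())
C=np.array([onz(t,(408+(x-560)/4-.375,190+y/4-.375),28) for x,y in[(593,35),(760,45),(750,267),(578,253)]])
print(C.round(1),C.mean(0),[np.linalg.norm(C[i]-C[i-1]).round(1) for i in range(4)])
s=info("scene");im=cv2.imread("pics/scene0.png")
o=cv2.resize(im[80:270,230:480],None,fx=3,fy=3,interpolation=cv2.INTER_CUBIC)
P=np.r_[jw(M,J),np.c_[C,[28]*4],jw([bed(-130,150,0),bed(-130,-150,0)],J)]
for q in proj(s,P): cv2.circle(o,(int((q[0]-230+.5)*3),int((q[1]-80+.5)*3)),3,(0,0,255),1)
cv2.imwrite("pics/s1.png",o)
E
```

```text
[ 6.27893020e+02 -5.42385295e+01  1.62128354e-01] [[0.8, -0.0], [-1.1, 1.1], [0.2, -0.2], [0.8, 3.3], [-0.6, -4.3]]
world knob,fence,loop [[508.9, -73.7, 78.9], [605.1, -58.0, 306.0], [593.0, 0.9, 144.2]]
[[ 527.6 -292.2]
 [ 517.6 -416.4]
 [ 353.5 -398.2]
 [ 366.  -272.8]] [ 441.18096685 -344.88264276] [np.float64(162.8), np.float64(124.6), np.float64(165.1), np.float64(126.0)]
```

View pics/s1.png

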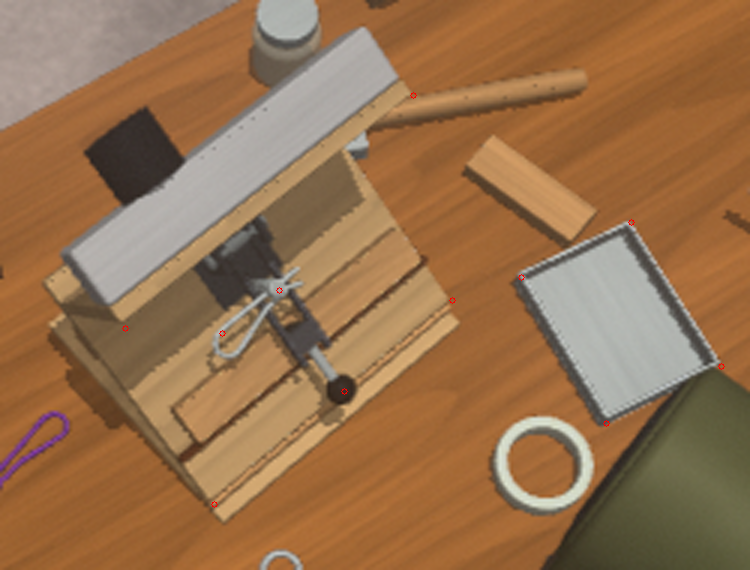

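>>> drive_tool(
  motion=[25, -14, -28, 0, 25, -14, -28, 0, 25, -14, -28, 0, 25, -14, -28, 0, 25, -14, -28, 0, 25, -14, -28, 0, 25, -14, -28, 0, 25, -14, -28, 0],
)

```text
clock: 0.77
eef_pos: [352.4, -324.1, 430.0]
eef_rot: [-3.123, 0.001, 0.381]
wrist_force: [-0.3, 0.5, -0.2]
finger_gap: 93.9
```

>>> drive_tool(
  motion=[37, -20, 0, 0, 37, -20, 0, 0, 37, -20, 0, 0, 37, -20, 0, 0, 37, -20, 0, 0, 37, -20, 0, 0, 37, -20, 0, 0, 37, -20, 0, 0],
)

```text
clock: 1.43
eef_pos: [563.9, -66.1, 438.5]
eef_rot: [-3.131, -0.002, 0.378]
wrist_force: [-0.7, -1.1, 0.9]
finger_gap: 94.2
```

>>> drive_tool(
  motion=[0, 0, 0, -0.12, 0, 0, 0, -0.12, 0, 0, 0, -0.12, 0, 0, 0, -0.12, 0, 0, 0, -0.12, 0, 0, 0, -0.12, 0, 0, 0, -0.12, 0, 0, 0, -0.12],
)

```text
clock: 2.1
eef_pos: [568.6, -57.3, 431.8]
eef_rot: [-3.126, -0.011, 1.373]
wrist_force: [0.3, 0.4, 0.0]
finger_gap: 94.1
```

>>> drive_tool(
  motion=[0, 0, 0, -0.12, 0, 0, 0, -0.12, 0, 0, 0, -0.12, 0, 0, 0, -0.12, 0, 0, 0, 0],
)

```text
clock: 2.52
eef_pos: [568.6, -57.2, 429.8]
eef_rot: [-3.13, -0.019, 1.879]
wrist_force: [-0.9, 0.2, 0.8]
finger_gap: 93.8
```

```bash
python3 - <<'E'
from h import *
print(read_state()["joints"].round(3))
i=info("wrist"); np.save("w1.npy",i,allow_pickle=True)
im=camera("wrist"); cv2.imwrite("pics/w1.png",cv2.cvtColor(im,cv2.COLOR_RGB2BGR))
E
```

```text
[-0.17   0.317  0.992  0.012  1.851 -0.475]
```

View pics/w1.png

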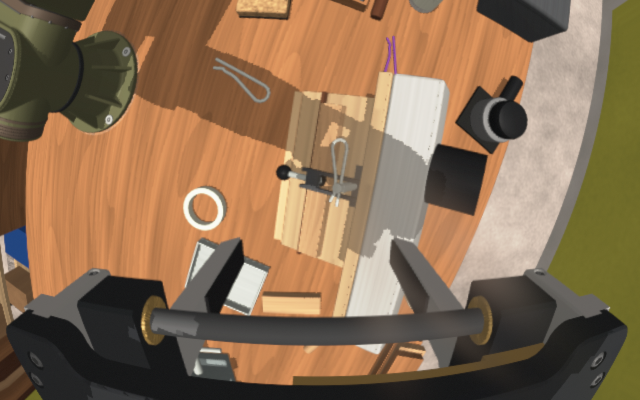

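```bash
python3 - <<'E'
from h import *
i=np.load("w1.npy",allow_pickle=True).item(); t=info("top")
print("knob",onz(i,(283,172),78.9),"loop",onz(i,(340,149),138.5))
print("top knob",onz(t,(343.1,203.6),78.9),"loop",onz(t,(317.9,175.1),138.5),"stud",onz(t,(338.4,165.1),155.9))
px=lambda x,y:(270+x/4-.375,100+y/4-.375)
M=np.array([bed(-115,0,42),bed(83,150,190),bed(83,-150,190)])
obs=np.array([px(294,416),px(45,247),px(527,165)])
r=least_squares(lambda J:(proj(t,jw(M,J))-obs).ravel(),[500,0,0]);J=r.x
print(J,r.fun.round(1),jw([bed(-11,60,51),bed(-115,0,42),bed(0,0,64.5)],J).round(1))
E
```

```text
knob [508.4310982  -73.11657053] loop [585.33835971  -3.1155314 ]
top knob [508.99239217 -71.40678165] loop [581.98911727  -0.6118934 ] stud [605.3463669  -57.48408203]
[ 6.28797961e+02 -5.49829693e+01  1.50377306e-01] [ 0.5 -0.2 -1.   0.1  0.5  0.1] [[585.2  -0.9 138.7]
 [509.6 -73.   78.9]
 [596.9 -59.8 155.9]]
```

>>> drive_tool(
  motion=[26, 30, 0, 0, 26, 30, 0, 0, 26, 30, 0, 0, 26, 30, 0, 0, 26, 30, 0, 0, 26, 30, 0, 0, 0, 0, 0, 0.08, 0, 0, 0, 0.075],
)

```text
clock: 3.23
eef_pos: [694.1, 137.2, 426.6]
eef_rot: [-3.122, -0.015, 1.671]
wrist_force: [-0.2, -0.0, -0.1]
finger_gap: 94.0
```

>>> drive_tool(
  motion=[0, 35, 0, 0, 0, 35, 0, 0, 0, 35, 0, 0, 0, 35, 0, 0],
)

```text
clock: 3.57
eef_pos: [751.2, 137.2, 368.2]
eef_rot: [3.111, -0.021, 1.647]
wrist_force: [-0.0, -0.7, -0.2]
finger_gap: 94.1
```

```bash
python3 -c "
from cell import *
s=read_state();print(s['joints'].round(3),s['eef_rot'].round(3))"
```

```text
[0.126 0.897 0.236 0.021 1.977 0.059] [ 3.111 -0.021  1.647]
```

>>> drive_tool(
  motion=[0, 30, -28, 0, 0, 30, -28, 0, 0, 30, -28, 0, 0, 30, -28, 0],
)

```text
clock: 3.9
eef_pos: [750.1, 122.5, 413.6]
eef_rot: [3.03, -0.031, 1.635]
wrist_force: [-0.9, -0.8, 0.4]
finger_gap: 94.5
```

```bash
python3 -c "
from cell import *
s=read_state();print(s['joints'].round(3),s['eef_rot'].round(3))"
```

```text
[0.104 0.839 0.235 0.028 1.955 0.054] [ 3.03  -0.031  1.635]
```

>>> drive_tool(
  motion=[10, 41, -20, 0, 10, 41, -20, 0, 10, 41, -20, 0, 10, 41, -20, 0, 10, 41, -20, 0, 10, 41, -20, 0, 10, 41, -20, 0, 10, 41, -20, 0],
)

```text
clock: 4.57
eef_pos: [772.0, 161.7, 467.4]
eef_rot: [2.818, -0.058, 1.639]
wrist_force: [-0.5, -0.3, 0.2]
finger_gap: 93.7
```

```bash
python3 -c "
from cell import *
s=read_state();print(s['joints'].round(3),s['eef_rot'].round(3))"
```

```text
[0.15  0.781 0.236 0.029 1.798 0.102] [ 2.818 -0.058  1.639]
```

>>> drive_tool(
  motion=[2, 41, -15, 0, 2, 41, -15, 0, 2, 41, -15, 0, 2, 41, -15, 0, 2, 41, -15, 0, 2, 41, -15, 0, 2, 41, -15, 0, 2, 41, -15, 0],
)

```text
clock: 5.23
eef_pos: [795.9, 137.3, 533.5]
eef_rot: [2.609, -0.082, 1.65]
wrist_force: [-0.0, -0.5, -0.4]
finger_gap: 93.9
```

```bash
cat >> h.py <<'E'
JG=np.array([628.5,-54.6,0.155])
U=jw([bed(1,0,0)],[0,0,JG[2]])[0]-[0,0,100]; N=jw([bed(0,0,1)],[0,0,JG[2]])[0]-[0,0,100]; Y=np.cross(N,U)
def rep(target=None):
    s=read_state();R=Ro.from_euler("xyz",s["eef_rot"]).as_matrix()
    print("joints",s["joints"].round(3),"pos",s["eef_pos"].round(1),"F",s["wrist_force"].round(1),"gap",round(s["finger_gap"],1))
    B=np.c_[U,Y,N]
    print("tool axes in (u,y,n): x",(B.T@R[:,0]).round(3),"y",(B.T@R[:,1]).round(3),"z",(B.T@R[:,2]).round(3))
    g=s["eef_pos"]-18.8*R[:,2]
    print("grasp pt in u,y,n:",(B.T@(g-[JG[0],JG[1],100])).round(1),"world",g.round(1))
    if target is not None: print("to go tool",(R.T@(np.array(target)-g)).round(1))
    return s,R
E
python3 -c "
from h import *
rep((584,-2,138.5))"
```

```text
joints [0.106 0.719 0.236 0.057 1.652 0.07 ] pos [795.9 137.3 533.5] F [-0.  -0.5 -0.4] gap 93.9
tool axes in (u,y,n): x [0.106 0.994 0.033] y [ 0.994 -0.106  0.01 ] z [ 0.014  0.032 -0.999]
grasp pt in u,y,n: [385.3 163.1 296.7] world [786.4 135.2 549.6]
to go tool [-154.  -386.3  236.5]
```

>>> drive_tool(
  motion=[0, 41, -15, 0, 0, 41, -15, 0, 0, 41, -15, 0, 0, 0, 0, -0.11],
)

```text
clock: 5.57
eef_pos: [795.5, 121.7, 571.8]
eef_rot: [2.52, -0.026, 1.743]
wrist_force: [-0.2, -0.9, 0.1]
finger_gap: 94.0
```

>>> drive_tool(
  motion=[-20, -41, 0, 0, -20, -41, 0, 0, -20, -41, 0, 0, -20, -41, 0, 0, -20, -41, 0, 0, 0, -41, 0, 0, 0, -41, 0, 0, 0, -41, 0, 0],
)

```text
clock: 6.23
eef_pos: [618.7, 27.6, 435.2]
eef_rot: [2.508, -0.021, 1.748]
wrist_force: [1.3, -0.5, 0.7]
finger_gap: 94.1
```

```bash
python3 -c "
from h import *
rep((584,-2,138.5))"
```

```text
joints [-0.09   0.026  1.436  0.198  1.075 -0.3  ] pos [618.7  27.6 435.2] F [ 1.3 -0.5  0.7] gap 94.1
tool axes in (u,y,n): x [-0.008  1.     0.029] y [0.994 0.005 0.11 ] z [ 0.11   0.03  -0.994]
grasp pt in u,y,n: [168.1  82.1 307.4] world [607.8  25.3 450.3]
to go tool [ -29.2 -207.   234.1]
```

>>> drive_tool(
  motion=[-7, -41, 0, 0, -7, -41, 0, 0, -7, -41, 0, 0, -7, -41, 0, 0, 0, -41, 0, 0, 0, 0, 30, 0, 0, 0, 30, 0, 0, 0, 30, 0],
)

```text
clock: 6.9
eef_pos: [506.3, -18.5, 248.8]
eef_rot: [2.476, -0.006, 1.739]
wrist_force: [1.8, -0.4, 0.4]
finger_gap: 94.5
```

```bash
python3 - <<'E'
from h import *
rep((584,-2,138.5))
i=info("wrist"); np.save("w2.npy",i,allow_pickle=True)
im=cv2.cvtColor(camera("wrist"),cv2.COLOR_RGB2BGR); cv2.imwrite("pics/w2.png",im)
q=proj(i,jw([bed(-11,60,51),bed(0,0,64.5),bed(-115,0,42),bed(83,60,0),bed(83,60,190)],JG));print(q.round(1).tolist())
E
```

```text
joints [-0.245 -0.165  2.052  0.415  0.675 -0.659] pos [506.3 -18.5 248.8] F [ 1.8 -0.4  0.4] gap 94.5
tool axes in (u,y,n): x [-0.008  1.     0.012] y [0.99  0.006 0.142] z [ 0.141  0.013 -0.99 ]
grasp pt in u,y,n: [-28.   54.3 205. ] world [494.9 -20.5 263.6]
to go tool [  2.6  -5.7 154.6]
[[311.8, 196.1], [323.5, 253.8], [218.5, 249.5], [380.5, 185.9], [467.1, 235.5]]
```

View pics/w2.png

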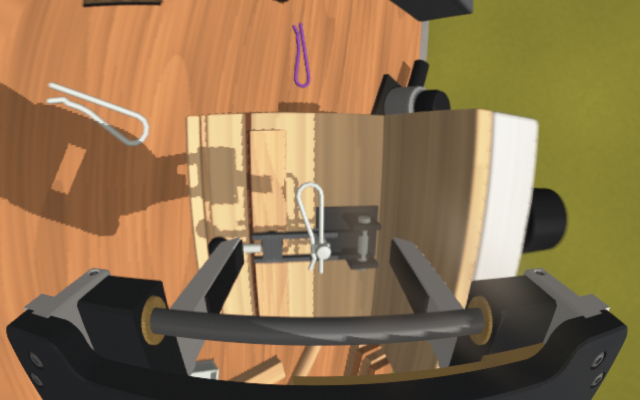

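>>> drive_tool(
  motion=[1, -2, 28, 0, 1, -2, 28, 0, 1, -2, 28, 0, 0, 0, 25, 0, 0, 0, 0, 0],
  jaw=0.4,
)

```text
clock: 7.37
eef_pos: [571.4, -4.9, 154.3]
eef_rot: [2.474, -0.005, 1.736]
wrist_force: [0.2, 0.1, 0.4]
finger_gap: 64.0
```

```bash
python3 -c "
from h import *
rep((584,-2,138.5))"
```

```text
joints [-0.172  0.121  2.019  0.54   0.417 -0.767] pos [571.4  -4.9 154.3] F [0.2 0.1 0.4] gap 64.0
tool axes in (u,y,n): x [-0.006  1.     0.009] y [0.99  0.005 0.144] z [ 0.144  0.01  -0.99 ]
grasp pt in u,y,n: [-17.8  57.7  90. ] world [560.   -6.9 169. ]
to go tool [ 0.8  0.3 39.2]
```

>>> drive_tool(
  motion=[0, 0, 18, 0, 0, 0, 18, 0, 0, 0, 2, 0],
)

```text
clock: 7.62
eef_pos: [595.6, -1.5, 127.7]
eef_rot: [2.469, -0.004, 1.736]
wrist_force: [0.0, 0.6, 0.2]
finger_gap: 56.4
```

>>> drive_tool(
  motion=[0, 0, 0, 0, 0, 0, 0, 0, 0, 0, 0, 0, 0, 0, 0, 0, 0, 0, 0, 0, 0, 0, 0, 0],
  jaw=1,
  grip_force=30,
)

```text
clock: 8.12
eef_pos: [594.5, -2.3, 134.3]
eef_rot: [2.464, -0.003, 1.736]
wrist_force: [-0.3, 0.7, -2.0]
finger_gap: 27.4
```

```bash
python3 -c "
from h import *
rep((584,-2,138.5))"
```

```text
joints [-0.157  0.202  1.985  0.601  0.363 -0.823] pos [594.5  -2.3 134.3] F [-0.3  0.7 -2. ] gap 27.4
tool axes in (u,y,n): x [-0.007  1.     0.007] y [0.988 0.006 0.154] z [ 0.154  0.008 -0.988]
grasp pt in u,y,n: [-7.8 56.8 61. ] world [582.9  -4.3 149. ]
to go tool [ 2.  -5.4  9.1]
```

>>> drive_tool(
  motion=[10, 0, 0, 0, 10, 0, 0, 0, 10, 0, 0, 0],
  grip_force=40,
)

```text
clock: 8.37
eef_pos: [591.4, 24.3, 137.2]
eef_rot: [2.457, 0.002, 1.73]
wrist_force: [1.0, -2.8, -0.7]
finger_gap: 26.8
```

```bash
python3 - <<'E'
from h import *
rep((584,-2,138.5))
for n in("wrist","scene"):cv2.imwrite(f"pics/{n}3.png",cv2.cvtColor(camera(n),cv2.COLOR_RGB2BGR))
a=cv2.imread("pics/wrist3.png")[120:320,200:460];b=cv2.imread("pics/scene3.png")[120:250,240:400]
o=np.zeros((600,800,3),np.uint8);a=cv2.resize(a,(390,300));b=cv2.resize(b,(400,325))
o[:300,:390]=a;o[:325,400:]=b;cv2.imwrite("pics/c3.png",o[:330])
E
```

```text
joints [-0.093  0.186  1.998  0.51   0.327 -0.685] pos [591.4  24.3 137.2] F [ 1.  -2.8 -0.7] gap 26.8
tool axes in (u,y,n): x [-0.005  1.     0.001] y [0.987 0.005 0.16 ] z [ 0.16   0.002 -0.987]
grasp pt in u,y,n: [-5.6 83.6 63. ] world [579.7  22.4 151.8]
to go tool [-24.8  -8.1  10.5]
```

View pics/c3.png

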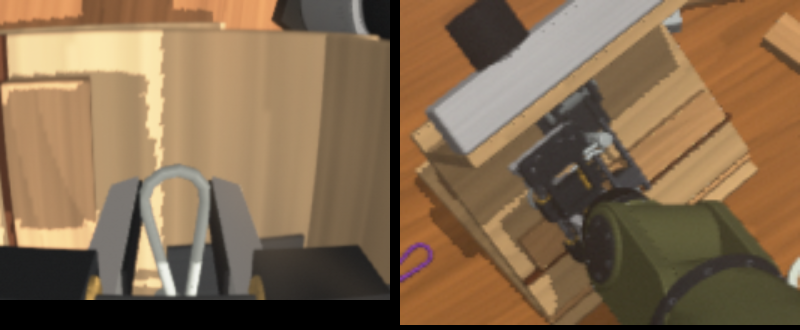

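>>> drive_tool(
  motion=[10, -1, 1, 0, 10, -1, 1, 0, 12, -1, 1, 0, 12, -1, 1, 0],
)

```text
clock: 8.8
eef_pos: [583.9, 68.3, 132.5]
eef_rot: [2.456, 0.001, 1.732]
wrist_force: [0.4, -0.5, -0.2]
finger_gap: 27.2
```

```bash
python3 -c "
from h import *
rep((584,-2,138.5))"
```

```text
joints [ 0.011  0.183  2.016  0.35   0.278 -0.455] pos [583.9  68.3 132.5] F [ 0.4 -0.5 -0.2] gap 27.2
tool axes in (u,y,n): x [-0.006  1.     0.002] y [0.987 0.006 0.161] z [ 0.161  0.003 -0.987]
grasp pt in u,y,n: [ -8.6 128.2  59.2] world [572.1  66.4 147. ]
to go tool [-69.4  -4.9   7.1]
```

>>> drive_tool(
  motion=[0, 0, -35, 0, 0, 0, -35, 0, 0, 0, -35, 0, 0, -15, -35, 0, 0, -25, -30, 0, 0, -30, -25, 0, 0, -30, -25, 0, 0, 0, 0, 0],
)

```text
clock: 9.47
eef_pos: [363.3, 34.0, 242.1]
eef_rot: [2.461, 0.003, 1.738]
wrist_force: [1.1, 0.8, 0.9]
finger_gap: 27.1
```

```bash
python3 -c "
from h import *
rep((441,-345,60))"
```

```text
joints [-0.157 -0.606  2.35   0.291  0.765 -0.47 ] pos [363.3  34.  242.1] F [1.1 0.8 0.9] gap 27.1
tool axes in (u,y,n): x [-0.012  1.     0.004] y [0.988 0.011 0.156] z [ 0.156  0.006 -0.988]
grasp pt in u,y,n: [-146.9  128.4  265.8] world [351.7  32.1 256.7]
to go tool [-386.2 -104.8  169.6]
```

>>> drive_tool(
  motion=[0, -32, -25, 0, 0, -32, -25, 0, 0, -32, -25, 0, 0, -32, -25, 0, 0, -32, -25, 0, 0, -32, -25, 0],
)

```text
clock: 9.97
eef_pos: [275.3, -35.5, 217.3]
eef_rot: [2.531, -0.038, 1.772]
wrist_force: [-1.2, -0.2, -0.6]
finger_gap: 27.3
```

```bash
python3 -c "
from h import *
rep((441,-345,60))"
```

```text
joints [-0.792 -0.789  2.45   0.562  1.203 -1.114] pos [275.3 -35.5 217.3] F [-1.2 -0.2 -0.6] gap 27.3
tool axes in (u,y,n): x [-0.021  0.998  0.056] y [0.996 0.016 0.086] z [ 0.085  0.058 -0.995]
grasp pt in u,y,n: [-242.6   72.3  293.3] world [264.9 -38.2 232.7]
to go tool [-342.1   -0.5  194.8]
```

>>> drive_tool(
  motion=[-28, 16, 12, 0, -36, 8, 12, 0, -36, 8, 12, 0, -36, 8, 12, 0, -36, 8, 12, 0, -36, 8, 12, 0, -36, 8, 12, 0, -36, 8, 12, 0],
)

```text
clock: 10.63
eef_pos: [441.7, -305.9, 175.8]
eef_rot: [2.515, -0.019, 1.756]
wrist_force: [-0.1, 0.6, 0.4]
finger_gap: 27.3
```

>>> drive_tool(
  motion=[0, 0, 0, -0.1, 0, 0, 0, -0.1, 0, 0, 0, -0.1, 0, 0, 0, -0.1, 0, 0, 0, 0],
)

```text
clock: 11.05
eef_pos: [444.0, -313.3, 168.2]
eef_rot: [2.549, 0.213, 2.097]
wrist_force: [0.3, 0.3, 0.2]
finger_gap: 27.3
```

```bash
python3 -c "
from h import *
s,R=rep()
print(R.round(3))
t=np.array([441,-345,45])+35*R[:,0]*[1,1,1]
print('target grasp',t); rep(t)
print(s['eef_rot'])"
```

```text
joints [-0.958  0.186  1.885  0.73   0.947 -1.952] pos [ 444.  -313.3  168.2] F [0.3 0.3 0.2] gap 27.3
tool axes in (u,y,n): x [-0.413  0.911 -0.005] y [0.905 0.411 0.108] z [ 0.1    0.04  -0.994]
grasp pt in u,y,n: [-160.2 -227.9  188.9] world [ 433.3 -315.8  183.5]
[[-0.491  0.658  0.571]
 [ 0.845  0.519  0.129]
 [-0.211  0.546 -0.811]]
target grasp [ 423.80741752 -315.42234368   37.61235122]
joints [-0.958  0.186  1.885  0.73   0.947 -1.952] pos [ 444.  -313.3  168.2] F [0.3 0.3 0.2] gap 27.3
tool axes in (u,y,n): x [-0.413  0.911 -0.005] y [0.905 0.411 0.108] z [ 0.1    0.04  -0.994]
grasp pt in u,y,n: [-160.2 -227.9  188.9] world [ 433.3 -315.8  183.5]
to go tool [ 35.7 -85.7 112.9]
[2.54890976 0.2126753  2.09732936]
```

>>> drive_tool(
  motion=[8, -20, 23, 0, 8, -20, 23, 0, 8, -20, 23, 0, 5, -10, 12, 0, 0, 0, 0, 0],
)

```text
clock: 11.47
eef_pos: [430.2, -317.0, 56.0]
eef_rot: [2.545, 0.211, 2.082]
wrist_force: [-0.8, 0.3, -0.8]
finger_gap: 27.2
```

```bash
python3 - <<'E'
from h import *
rep((416,-318,42))
for n in("wrist","top"):cv2.imwrite(f"pics/{n}4.png",cv2.cvtColor(camera(n),cv2.COLOR_RGB2BGR))
o=np.zeros((400,800,3),np.uint8)
o[:320,:512]=cv2.resize(cv2.imread("pics/wrist4.png"),(512,320));o[:280,520:800]=cv2.resize(cv2.imread("pics/top4.png")[180:280,390:490],(280,280));cv2.imwrite("pics/c4.png",o)
E
```

```text
joints [-0.989  0.368  1.977  0.906  0.771 -2.229] pos [ 430.2 -317.    56. ] F [-0.8  0.3 -0.8] gap 27.2
tool axes in (u,y,n): x [-0.4    0.916 -0.01 ] y [0.911 0.399 0.109] z [ 0.104  0.034 -0.994]
grasp pt in u,y,n: [-228.7 -229.3   98.8] world [ 419.4 -319.3   71.2]
to go tool [  8.9 -17.6  21.9]
```

View pics/c4.png

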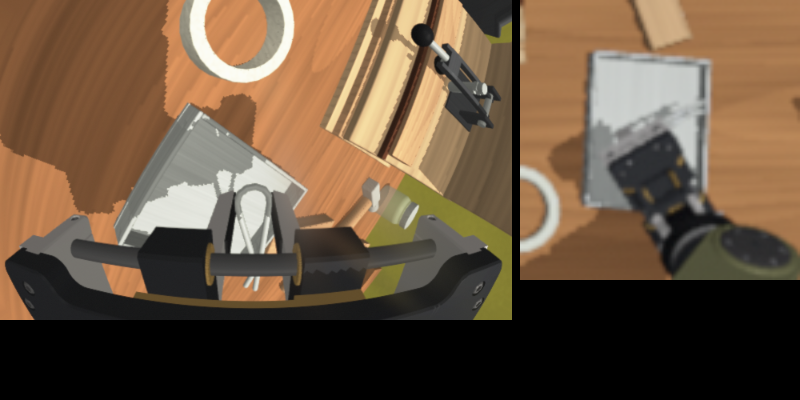

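>>> drive_tool(
  motion=[4, -8, 10, 0, 3, -7, 8, 0, 1, -1, 2, 0],
)

```text
clock: 11.82
eef_pos: [430.6, -319.7, 37.2]
eef_rot: [2.542, 0.221, 2.08]
wrist_force: [0.4, 0.2, -1.0]
finger_gap: 27.0
```

```bash
python3 -c "
from h import *
rep((416,-318,42))"
```

```text
joints [-0.992  0.408  1.983  0.957  0.739 -2.298] pos [ 430.6 -319.7   37.2] F [ 0.4  0.2 -1. ] gap 27.0
tool axes in (u,y,n): x [-0.403  0.915 -0.021] y [0.909 0.402 0.111] z [ 0.11   0.026 -0.994]
grasp pt in u,y,n: [-238.3 -231.8   82.5] world [ 419.6 -321.8   52.3]
to go tool [ 7.3 -6.1  6.7]
```

>>> drive_tool(
  motion=[2, -5, 7, 0, 1, -2, 4, 0],
)

```text
clock: 11.98
eef_pos: [432.2, -320.7, 26.1]
eef_rot: [2.541, 0.225, 2.078]
wrist_force: [0.2, -0.5, -0.9]
finger_gap: 26.9
```

>>> drive_tool(
  motion=[0, 0, 0, 0, 0, 0, 0, 0, 0, 0, 0, 0],
  jaw=0.6,
)

```text
clock: 12.23
eef_pos: [433.0, -321.1, 27.1]
eef_rot: [2.54, 0.226, 2.078]
wrist_force: [0.0, 1.1, -0.3]
finger_gap: 37.4
```

```bash
python3 -c "
from h import *
rep((416,-318,42))"
```

```text
joints [-0.99   0.433  1.982  0.986  0.722 -2.333] pos [ 433.  -321.1   27.1] F [ 0.   1.1 -0.3] gap 37.4
tool axes in (u,y,n): x [-0.403  0.915 -0.026] y [0.908 0.403 0.113] z [ 0.114  0.022 -0.993]
grasp pt in u,y,n: [-241.5 -233.5   72.7] world [ 422.  -323.2   42.2]
to go tool [ 7.3 -1.4 -2.7]
```

>>> drive_tool(
  motion=[0, 0, -10, 0, 0, 0, -20, 0, 0, 0, -30, 0, 0, 0, -35, 0, 0, 0, -35, 0, 0, 0, -35, 0, 0, 0, -35, 0, 0, 0, 0, 0],
)

```text
clock: 12.9
eef_pos: [307.9, -343.2, 198.7]
eef_rot: [2.548, 0.224, 2.08]
wrist_force: [0.4, 0.0, 0.4]
finger_gap: 37.3
```

```bash
python3 - <<'E'
from h import *
rep()
for n in("wrist","top"):cv2.imwrite(f"pics/{n}5.png",cv2.cvtColor(camera(n),cv2.COLOR_RGB2BGR))
o=np.zeros((400,800,3),np.uint8)
o[:320,:512]=cv2.resize(cv2.imread("pics/wrist5.png"),(512,320));o[:280,520:800]=cv2.resize(cv2.imread("pics/top5.png")[180:280,390:490],(280,280));cv2.imwrite("pics/c5.png",o)
E
```

```text
joints [-1.277  0.033  1.978  0.693  1.16  -2.15 ] pos [ 307.9 -343.2  198.7] F [0.4 0.  0.4] gap 37.3
tool axes in (u,y,n): x [-0.404  0.914 -0.023] y [0.909 0.404 0.105] z [ 0.105  0.022 -0.994]
grasp pt in u,y,n: [-265.6 -236.   284.8] world [ 297.  -345.3  213.9]
```

View pics/c5.png

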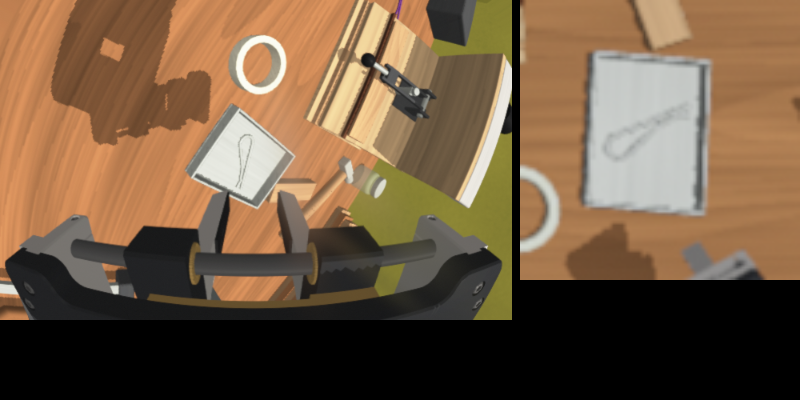

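>>> drive_tool(
  motion=[0, 0, 0, 0.12, 0, 0, 0, 0.12, 0, 0, 0, 0.12, 0, 0, 0, 0.12, 0, 0, 0, 0.12, 0, 0, 0, 0.12, 0, 0, 0, 0.12, 0, 0, 0, 0.12],
  jaw=0.4,
)

```text
clock: 13.67
eef_pos: [310.6, -336.0, 186.6]
eef_rot: [2.615, -0.355, 1.254]
wrist_force: [0.4, -0.6, 0.4]
finger_gap: 56.5
```

>>> drive_tool(
  motion=[0, 0, 0, 0.12, 0, 0, 0, 0.12, 0, 0, 0, 0.12, 0, 0, 0, 0.12, 0, 0, 0, 0.12, 0, 0, 0, 0.12, 0, 0, 0, 0.12, 0, 0, 0, 0.12],
)

```text
clock: 14.33
eef_pos: [312.6, -328.8, 176.5]
eef_rot: [-3.076, -0.619, 0.143]
wrist_force: [-0.0, -0.2, 0.4]
finger_gap: 56.4
```

```bash
python3 -c "
from h import *
rep((509,-73,79)+80*N)"
```

```text
joints [-1.252  0.06   2.004  0.694  1.14  -0.165] pos [ 312.6 -328.8  176.5] F [-0.  -0.2  0.4] gap 56.4
tool axes in (u,y,n): x [ 0.995 -0.01   0.095] y [-0.005 -0.998 -0.059] z [ 0.095  0.058 -0.994]
grasp pt in u,y,n: [-270.5 -223.3  262.2] world [ 302.  -331.6  191.8]
to go tool [ 139.1 -215.7  166.8]
```

>>> drive_tool(
  motion=[20, -31, 12, 0, 20, -31, 15, 0, 20, -31, 15, 0, 20, -31, 18, 0, 20, -31, 20, 0, 20, -31, 20, 0, 15, -25, 20, 0, 0, 0, 0, 0],
)

```text
clock: 15.0
eef_pos: [452.9, -78.4, 161.8]
eef_rot: [-3.053, -0.611, 0.121]
wrist_force: [0.1, -0.1, -0.1]
finger_gap: 56.1
```

```bash
python3 - <<'E'
from h import *
rep((509,-73,79))
i=info("wrist");im=cv2.cvtColor(camera("wrist"),cv2.COLOR_RGB2BGR)
q=proj(i,[[509,-73,79]])[0];print(q)
cv2.circle(im,(int(q[0]),int(q[1])),3,(0,0,255),1);cv2.imwrite("pics/w6.png",im)
E
```

```text
joints [-0.493 -0.101  2.199  0.681  0.691  0.472] pos [452.9 -78.4 161.8] F [ 0.1 -0.1 -0.1] gap 56.1
tool axes in (u,y,n): x [ 0.996 -0.028  0.088] y [-0.022 -0.997 -0.071] z [ 0.089  0.069 -0.994]
grasp pt in u,y,n: [-124.2    2.3  160.8] world [442.4 -81.3 177.2]
to go tool [ -1.4  10.2 118.5]
[326.88616621 210.70370374]
```

View pics/w6.png

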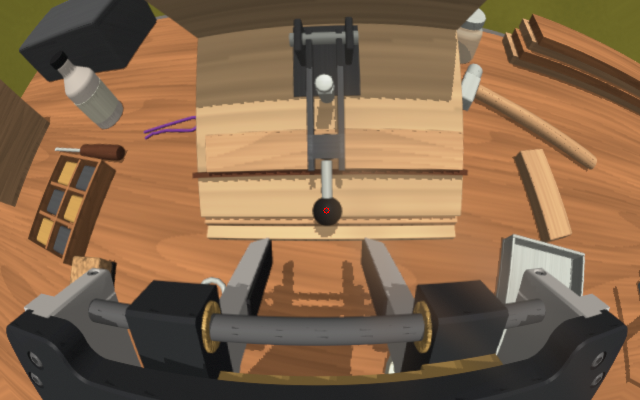

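>>> drive_tool(
  motion=[0, 4, 30, 0, 0, 4, 30, 0, 0, 2, 28, 0, 0, 1, 18, 0, 0, 0, 5, 0],
)

```text
clock: 15.47
eef_pos: [516.5, -75.1, 66.0]
eef_rot: [-3.058, -0.609, 0.123]
wrist_force: [-0.4, 0.5, -0.2]
finger_gap: 56.6
```

```bash
python3 -c "
from h import *
rep((509,-73,79))"
```

```text
joints [-0.403  0.231  2.131  0.954  0.456  0.211] pos [516.5 -75.1  66. ] F [-0.4  0.5 -0.2] gap 56.6
tool axes in (u,y,n): x [ 0.996 -0.026  0.085] y [-0.02  -0.997 -0.068] z [ 0.087  0.066 -0.994]
grasp pt in u,y,n: [-117.2   -4.2   46.2] world [506.  -78.   81.4]
to go tool [ 1.6 -4.2  4.4]
```

>>> drive_tool(
  motion=[1, -4, 4, 0, 0, 0, 1, 0, 0, 0, 1, 0, 0, 0, 1, 0, 0, 0, 1, 0],
  jaw=1,
  grip_force=20,
)

```text
clock: 15.88
eef_pos: [518.9, -69.8, 60.0]
eef_rot: [-3.052, -0.606, 0.12]
wrist_force: [-8.6, 21.4, 16.6]
finger_gap: 26.8
```

```bash
python3 - <<'E'
from h import *
s,R=rep((509,-73,79))
B=np.c_[U,Y,N];g=s["eef_pos"]-18.8*R[:,2]
p=None
for a in np.arange(0,1.05,.125):
    w=U*(50-165*np.cos(a))+N*(42+165*np.sin(a))
    if p is not None: print(round(a,3),(R.T@(w-p)).round(1))
    p=w
E
```

```text
joints [-0.39   0.247  2.129  0.973  0.444  0.202] pos [518.9 -69.8  60. ] F [-8.6 21.4 16.6] gap 26.8
tool axes in (u,y,n): x [ 0.996 -0.028  0.083] y [-0.022 -0.997 -0.072] z [ 0.084  0.069 -0.994]
grasp pt in u,y,n: [-117.4    0.6   39.3] world [508.5 -72.7  75.4]
to go tool [ 2.4  0.1 -2.8]
0.125 [  3.   -1.5 -20.3]
0.25 [  5.5  -1.5 -19.8]
0.375 [  7.9  -1.5 -19. ]
0.5 [ 10.2  -1.5 -17.8]
0.625 [ 12.4  -1.5 -16.4]
0.75 [ 14.3  -1.4 -14.7]
0.875 [ 16.1  -1.4 -12.8]
1.0 [ 17.6  -1.2 -10.7]
```

>>> drive_tool(
  motion=[1, -2, -10, 0, 2, -1, -10, 0, 3, -1, -10, 0, 3, -1, -10, 0],
)

```text
clock: 16.22
eef_pos: [502.5, -72.0, 100.4]
eef_rot: [-3.056, -0.607, 0.119]
wrist_force: [6.9, 2.0, -3.0]
finger_gap: 27.1
```

```bash
cat >>h.py <<'E'
def lev():
    s,R=rep();B=np.c_[U,Y,N];g=B.T@(s["eef_pos"]-18.8*R[:,2]-[JG[0],JG[1],100])
    a=np.arctan2(g[2]-42,50-g[0]);print("lever",a.round(3),"rad",np.hypot(g[2]-42,50-g[0]).round(1))
    for k in range(8):
        b=a+.0625*(k+1);w=B@[50-165*np.cos(b),0,42+165*np.sin(b)]+[JG[0],JG[1],100]
        print(b.round(2),(R.T@(w-(s["eef_pos"]-18.8*R[:,2]))).round(1))
E
python3 -c "
from h import *
lev()"
```

```text
joints [-0.41   0.126  2.147  0.822  0.515  0.358] pos [502.5 -72.  100.4] F [ 6.9  2.  -3. ] gap 27.1
tool axes in (u,y,n): x [ 0.996 -0.029  0.084] y [-0.024 -0.997 -0.067] z [ 0.086  0.065 -0.994]
grasp pt in u,y,n: [-111.5    1.    82.6] world [492.1 -74.9 115.8]
lever 0.246 rad 166.6
0.31 [ 5.2  0.3 -9.2]
0.37 [  9.4  -0.5 -18.5]
0.43 [ 14.2  -1.2 -27.6]
0.5 [ 19.6  -1.9 -36.4]
0.56 [ 25.5  -2.6 -44.8]
0.62 [ 32.   -3.4 -52.8]
0.68 [ 38.9  -4.1 -60.4]
0.75 [ 46.3  -4.7 -67.6]
```

Following the arc well with small forces.

>>> drive_tool(
  motion=[5, 0, -9, 0, 4, -1, -9, 0, 5, -1, -9, 0, 5, -1, -9, 0, 6, -1, -8, 0, 6, -1, -8, 0],
)

```text
clock: 16.72
eef_pos: [496.5, -73.1, 167.7]
eef_rot: [-3.061, -0.612, 0.119]
wrist_force: [14.3, 1.1, -7.4]
finger_gap: 26.9
```

```bash
python3 -c "
from h import *
lev()"
```

```text
joints [-0.418 -0.017  2.105  0.641  0.651  0.57 ] pos [496.5 -73.1 167.7] F [14.3  1.1 -7.4] gap 26.9
tool axes in (u,y,n): x [ 0.996 -0.029  0.089] y [-0.024 -0.998 -0.063] z [ 0.09   0.06  -0.994]
grasp pt in u,y,n: [-83.3   1.  144. ] world [486.  -75.9 183. ]
lever 0.653 rad 167.8
0.72 [ 9.3  0.4 -5.5]
0.78 [ 16.9  -0.3 -12.4]
0.84 [ 25.   -0.9 -18.8]
0.9 [ 33.5  -1.5 -24.7]
0.97 [ 42.3  -2.1 -30. ]
1.03 [ 51.4  -2.6 -34.8]
1.09 [ 60.8  -3.2 -39. ]
1.15 [ 70.4  -3.7 -42.6]
```

>>> drive_tool(
  motion=[9, 0, -6, 0, 8, 0, -7, 0, 8, -1, -6, 0, 8, -1, -6, 0, 8, -1, -5, 0, 5, 0, -3, 0],
)

```text
clock: 17.22
eef_pos: [511.9, -71.0, 224.2]
eef_rot: [-3.064, -0.61, 0.118]
wrist_force: [9.6, -0.6, -27.1]
finger_gap: 27.2
```

```bash
python3 -c "
from h import *
lev()"
```

```text
joints [-0.393 -0.064  2.003  0.527  0.763  0.73 ] pos [511.9 -71.  224.2] F [  9.6  -0.6 -27.1] gap 27.2
tool axes in (u,y,n): x [ 0.996 -0.03   0.086] y [-0.025 -0.998 -0.059] z [ 0.088  0.057 -0.994]
grasp pt in u,y,n: [-41.5   0.7 185.1] world [501.5 -73.7 239.6]
lever 1.002 rad 169.8
1.06 [11.5  0.3 -0.2]
1.13 [21.1 -0.2 -4.1]
1.19 [30.8 -0.7 -7.4]
1.25 [ 40.8  -1.1 -10. ]
1.31 [ 50.9  -1.5 -12.1]
1.38 [ 61.1  -1.9 -13.5]
1.44 [ 71.4  -2.3 -14.3]
1.5 [ 81.7  -2.6 -14.4]
```

>>> drive_tool(
  motion=[5, 0, -1, 0, 4, 0, 0, 0],
)

```text
clock: 17.38
eef_pos: [514.2, -70.7, 226.4]
eef_rot: [-3.063, -0.598, 0.12]
wrist_force: [-17.6, -7.7, -2.4]
finger_gap: 27.0
```

```bash
python3 -c "
from h import *
lev()" | tail -10 | head -4
```

```text
grasp pt in u,y,n: [-38.2   0.6 185.8] world [503.9 -73.5 241.9]
lever 1.021 rad 168.7
1.08 [11.   0.2 -1.1]
1.15 [20.6 -0.3 -5. ]
```

>>> drive_tool(
  motion=[0, 0, 0, 0, 0, 0, 0, 0, 0, 0, 0, 0, 0, 0, 0, 0],
  jaw=0.3,
)

```text
clock: 17.72
eef_pos: [513.4, -71.5, 228.2]
eef_rot: [-3.066, -0.599, 0.12]
wrist_force: [-0.4, -0.3, 0.5]
finger_gap: 50.1
```

>>> drive_tool(
  motion=[0, 0, -10, 0, 0, 0, -20, 0, 0, 0, -30, 0, 0, 0, -35, 0, -15, 0, -35, 0, -15, 0, -30, 0, 0, 0, 0, 0],
)

```text
clock: 18.3
eef_pos: [393.9, -96.5, 351.7]
eef_rot: [-3.07, -0.6, 0.125]
wrist_force: [0.0, 0.3, -0.2]
finger_gap: 66.1
```

```bash
python3 - <<'E'
from h import *
rep()
i=info("wrist");a=cv2.cvtColor(camera("wrist"),cv2.COLOR_RGB2BGR);t=info("top");b=cv2.cvtColor(camera("top"),cv2.COLOR_RGB2BGR)
for ang in(.9,.95,1.,1.05):
    w=jw([bed(50-165*np.cos(ang),0,42+165*np.sin(ang))],JG); print(ang,proj(i,w).round(1),proj(t,w).round(1))
o=np.zeros((600,800,3),np.uint8)
o[:400,:640]=a;o[400:600,:320]=cv2.resize(b,(320,200));o[400:600,330:800]=cv2.resize(b[100:230,270:480],(470,200))
cv2.imwrite("pics/c7.png",o)
E
```

```text
joints [-0.633 -0.414  1.972  0.487  1.215  0.704] pos [393.9 -96.5 351.7] F [ 0.   0.3 -0.2] gap 66.1
tool axes in (u,y,n): x [ 0.997 -0.025  0.076] y [-0.02  -0.998 -0.056] z [ 0.077  0.054 -0.996]
grasp pt in u,y,n: [-81.9  -6.1 355.9] world [383.5 -99.1 367.2]
0.9 [[319.2 180.4]] [[347.2 199.8]]
0.95 [[318.9 175. ]] [[347.1 198.2]]
1.0 [[318.6 169.2]] [[347.  196.3]]
1.05 [[318.3 163. ]] [[346.9 194.4]]
```

View pics/c7.png

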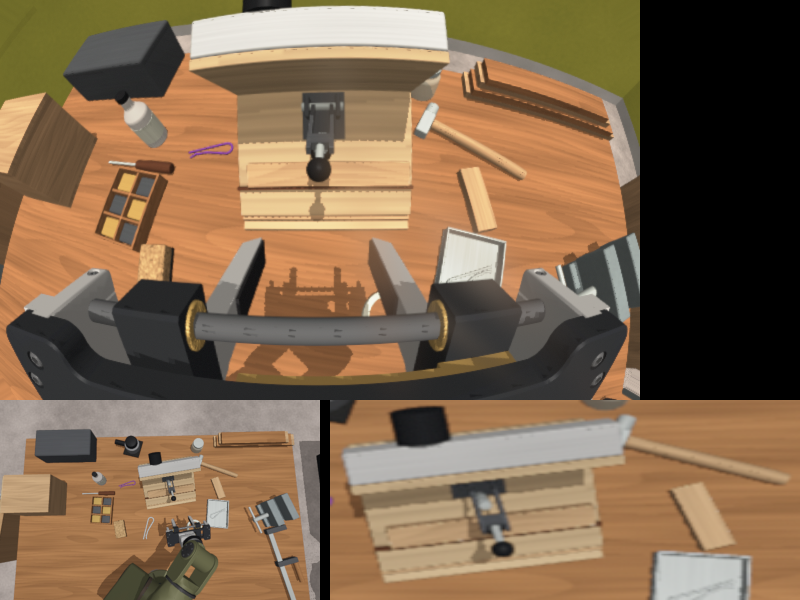

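The picture shows the knob at (318,169), where it should be at 1.00 rad. The clip is in the tray, the rail has not moved, and the robot is clear of everything.

```bash
python3 -c "
from cell import *
print(sign_off())"
```

```text
the job is handed in; nothing more can be done
None
```

The job is done and handed in at about 18 s on the robot's clock. I pulled the clip out of the stud along the jig's +y, released it in the steel tray, then pinched the knob and raised the lever to its upper stop.

**Last checks**
- **Clip:** it lies flat, near the middle of the tray.
- **Lever:** the knob is where it should be at 1.00 rad in both the wrist and top pictures. I felt the stop as about 18 N on the wrist while pushing.
- **Everything else:** the rail looks unmoved, as do the other bench items in view. The gripper is open, well clear, and reads near-zero force.

**What was less than clean**
- **Tilting the tool:** moves can only turn the tool about its own z, so I got the 30 degree tilt by pushing against the arm's outer reach limit. The tilt ended 6 to 9 degrees past square to the bed.
- **Failed attempt to level the tool:** I pushed at the inner reach limit before the tray, which brought joint 2 to -0.789 against its -0.79 limit. I stopped there, and no recorded reading was outside a joint's range.
- **Clip drop:** because of that tilt, the clip was let go 15 to 20 mm above the tray floor rather than set down fully.
- **Wrist force:** the highest I recorded was about 29 N, both while closing on the knob and on reaching the stop.

I viewed 10 pictures, several of them composites of two or more crops.

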